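Shut and lock the control unit's cover

ROBOT

A 6-joint arm with a two-finger parallel gripper is mounted at the origin on the work surface. World frame = base frame: x ahead of the robot, y to its left, z up, the work surface at z = 0. Lengths are in mm, angles in rad, forces in N, time in s.
With the tool pointing down it reaches from about 400 to 925 mm from the base axis. Payload 12.5 kg.
Tool frame: the origin (TCP) lies at the very end of the fingers, on their centre line; the grasp point (between the pads) lies 19 mm behind it; x points along the fingers, y is the direction in which the jaws open and shut, and the axes are right-handed (so a half turn about x gives the same grasp; the last joint's range is limited). The gripper opens to 95 mm and grips with 3 to 60 N. Pads are 20 mm wide; open, the fingers measure 119 mm over their backs; the gripper's body (75 mm by 180 mm) begins 59 mm behind the grasp point.
Start: joints at [-1.21, 0.491, 1.559, -0, 1.092, -0.106], TCP at [281.294, -558.14, 214.661] pointing down, gripper open.
Joint ranges: [-3.1, 3.1], [-0.84, 2.19], [0.05, 2.79], [-1.13, 4.28], [0.06, 2.93], [-2.69, 2.69]. Speed limits (rad/s): [2.22, 2.22, 2.79, 3.14, 3.14, 3.14].

INTERFACE

Orientations are given as a unit quaternion [w, x, y, z].
In Python, from rig import bot gives the robot as it stands.
- The arm moves only by the tool arm_command, never from a script. Its argument "increments" is a list of rows, each an object with "offset": the shift along the world's x, y, z scaled (see below), a list of three; "twist": the turn about the world's z scaled (see below). In form: [{"offset": [x, y, z], "twist": twist}, ...]. A call has 1 to 5 rows; each row shifts and turns the commanded pose from where the row before left it; what a row does not reach is not made up. The controller multiplies each number of a shift by 2.5 cm and each number of a turn by pi/4 rad. A row lasts 1/12 s, in which the tool goes at most 41.7 mm and 7.16 degrees, less where a joint would pass 70% of its speed; a pose out of reach is approached as far as the arm can. A call with a number of a shift or a turn outside -1 to 1 is refused whole. A call with a gripper value outside its range is refused whole. "fingers" is the closure, from -1 (fully open) to 1 (shut), set as the call begins (left out, the last holds). The fingers move at their own pace and stop on an object; "squeeze" is the grip in N (left out, the last holds). Time passes only in rows, so rows that do not move let the fingers close. It gives the time, the measured TCP pose, the force and the opening at its end, in the units of the state.
- bot.sense(): the state, without advancing time (a new reading comes with each control period).
- bot.grab_frame(name): name is "side" or "top"; returns the picture (400x640x3 uint8, red, green, blue); there is no depth.
- bot.camera_info(name): a dict with "fx", "fy", "cx", "cy" (pixels), "R" (3x3) and "t" (3): a world point X has camera coordinates R X + t. Camera axes: x right, y down, z forward; pixel columns grow to the right and rows downward; lengths in mm; the calibration is good to about 2 mm. A picture is of the moment at which its call begins. camera_info takes no time and is no camera call.
- bot.close_job(): hands the job in, once; it reports no verdict.
The state is a dict: "t": time; "joints": joint angles; "joint_vel": joint speeds; "joint_efforts": joint torques, N m; "tool_pos": TCP position; "tool_rot": TCP orientation; "contact_force": force on the tool from outside, world axes, zero at the start; "ft_torque": the same for the moment, N m; "finger_gap": opening from 0.0 (shut) to 1.0 (fully open).
Only numpy, scipy, OpenCV 4.12 (cv2) and the standard library are available. Lean on these libraries where they do the work, as an engineer would, in place of code of your own. Each camera call takes 0.05 s, during which the arm holds its last target.

TASK

The control unit on the repair bench is finished: push its hinged cover fully shut, then press the quarter-turn stud fully into the cover and turn its lever clockwise a full quarter turn, until it points to the hinge, so that the cover is locked. Leave the boards, tools and other things around the unit where they are.

Things in the scene. Friction and masses are not known exactly. Their poses are not given: they have to be found in the camera images.
- unit: the control unit: an aluminium case 200 (its x) x 180 (its y) x 60 mm (z) with a circuit board inside, fixed to the bench. Origin: centre of its underside; its +x points from its front wall to its hinge wall, away from the robot to within 0.45 rad; z up. Bystanders stand at least 12 mm off its walls and no higher than 50 mm, below its rim.
- cover (a joint): angle of the unit's grey sheet cover (3 mm thick, 197 mm from hinge to free edge, 182 mm wide): 0 = shut, lying on the rim with its outer face 63 mm above the bench; positive = open, free edge raised; at most 1.3. It stands ajar at 0.55 to 0.95 and a stiff hinge (about 0.6 N m) keeps it wherever it is left; 2 to 5 N at the free edge push it down. It cannot shut fully while the stud is turned more than about 0.15 rad (the lug under the cover then lands on the keeper).
- cover_hinge (a point): a point on the cover's hinge axis, at its middle and at the level of the cover's inner face when shut (60 mm above the bench). Its axes are the cover's: y along the hinge (the unit's y), x from the free edge to the hinge, z the normal of the outer face.
- cover_edge (a point): middle of the cover's free edge, on the outer face, 197 mm from the hinge axis. Same axes as cover_hinge. Apart from the stud and its lever the outer face is flat and clear.
- stud_push (a joint): how far the quarter-turn stud has been pressed into the cover, along the cover's normal, in m: 0 = standing out, 0.010 = fully in. It needs about 5 to 6 N, has no spring and stays where it is left. Only when it is more than about 0.008 in, with the cover shut, can it turn past the keeper's slot.
- stud_turn (a joint): turn of the stud and its lever, clockwise seen from above the shut cover: 0 = unlocked (lever along the cover's front edge, pointing to the unit's +y, left), 1.571 = locked, at a hard stop (lever pointing to the unit's +x, to the hinge). About 2 N on the lever's end turns it; it stays where it is left. Once turned, its lug is caught under the keeper inside the case and the stud cannot come out and the cover cannot open (2.5 mm of play).
- stud_top (a point): centre of the flat round top (26 mm diameter) of the steel stud, on its turning axis, 155 mm from the hinge axis on the cover's middle line. It is 29 mm above the cover's outer face when standing out (92 mm above the bench with the cover shut), 19 mm when fully in. Its z is the turning axis, its y points along the lever.
- lever_tip (a point): the end of the stud's lever: a steel bar 10 mm wide and 14 mm tall that reaches 55 mm from the turning axis; the point lies at mid height of the bar. The bar's underside is 13 mm above the cover's outer face when the stud stands out, 3 mm when it is fully in.
- spare_board: a bystander: green circuit board 75 x 100 mm with a terminal block and a blue module, 18 mm high, lying near the unit's left side. Origin: centre of its underside.
- relay_board: a bystander: green circuit board 50 x 90 mm with three black upright blocks, 34 mm high, near the unit's left side. Origin: centre of its underside.
- screwdriver: a bystander: black-handled screwdriver 170 mm long, lying between the robot and the unit. Origin: on its underside.
- solder_spool: a bystander: standing spool, 54 mm diameter, 38 mm high, right of the unit. Origin: centre of its underside.
- flux_jar: a bystander: small round jar, 44 mm diameter, 50 mm high, right of the unit. Origin: centre of its underside.
- multimeter: a bystander: grey hand meter 150 x 75 x 43 mm lying on its back, on the right of the bench. Origin: centre of its underside.
- parts_tray: a bystander: grey open tray 120 x 160 x 30 mm with four empty compartments, on the left of the bench. Origin: centre of its underside.

How it is judged (in metres and radians):
On the way, in this order (a step that is already met when the one before it is completed fails the run):
1. the cover is shut (value of joint cover below 0.025 rad), for 0.2 s.
2. the stud is pressed in and its lever turned a quarter turn, cover shut (value of joint cover below 0.025 rad and value of joint stud_push above 0.0065 m and value of joint stud_turn above 1.4 rad), for 0.2 s.
At the end, for the whole second after the job is handed in: The cover is shut (within 0.025 rad), the stud is pressed in (more than 6.5 mm of its 10 mm), its lever is turned clockwise by at least 1.40 of 1.571 rad, all at rest, and no bystander was pushed more than 30 mm from its place (all of step 2 and velocity of joint each of stud_turn, cover below 0.05 rad/s); the robot touches nothing.
It fails at once if a thing around the unit is pushed more than 30 mm from its place (distance of any of spare_board, relay_board, screwdriver, solder_spool, flux_jar, multimeter, parts_tray from where it was at the start of the episode above 0.03 m).
It also fails if it takes over 48 s, if anything falls off the work surface, if the arm or the gripper's body presses on something with over 40 N, if the wrist force passes 120 N, or if a joint passes its speed limit or range.

## Working session

There is one attempt and no reset: what is moved stays moved. The work goes in short steps, Python scripts to look and compute and a tool call to move; the robot and the scene stay as the last step left them, time stands still between calls to the robot, and variables do not carry over. Pictures are saved under pics/ and viewed, and the job is handed in when it is done.

Besides the shell and the picture viewer there is one more tool, called as a command line: name --argument value ..., lists and objects as JSON in quotes. arm_command: Moves the arm, as the interface text tells. Its arguments: {"type":"object","properties":{"increments":{"type":"array"},"fingers":{"type":"number"},"squeeze":{"type":"number"}},"required":["increments"]}

```bash
ls; mkdir -p pics
python3 - <<'E'
from rig import bot
import cv2
s=bot.sense();print(s)
for n in("side","top"):
    f=bot.grab_frame(n);cv2.imwrite(f"pics/{n}0.png",f[:,:,::-1]);c=bot.camera_info(n);print(n,c)
E
```

```text
pics
{'t': 0.0, 'joints': array([-1.20961510e+00,  4.91553541e-01,  1.55948735e+00, -2.52244264e-05,
        1.09172281e+00, -1.05616786e-01]), 'joint_vel': array([ 0.00020003, -0.00116921,  0.00085453,  0.00012505, -0.00067968,
        0.00022976]), 'joint_efforts': array([-2.04291558e-03, -6.12655592e+01, -2.58178622e+01,  6.91750715e-02,
        4.82628378e-02, -8.51070740e-05]), 'tool_pos': array([ 281.17781701, -557.87710183,  214.05244901]), 'tool_rot': array([-0.16313802, -0.68787252, -0.1639573 ,  0.68799374]), 'contact_force': array([ 0.00939369, -0.16675408,  0.27169273]), 'ft_torque': array([0.00572295, 0.0317234 , 0.03810923]), 'finger_gap': 0.997508959645112}
side {'fx': 427.44896438771957, 'fy': 427.44896438771957, 'cx': 317.2998281096617, 'cy': 193.10381479091117, 'R': array([[ 9.91284867e-01, -1.31733373e-01, -7.93716600e-04],
       [-6.88281754e-02, -5.12771325e-01, -8.55761795e-01],
       [ 1.12325393e-01,  8.48358348e-01, -5.17369423e-01]]), 't': array([-503.95296197,   99.88307547, 1330.07977488])}
top {'fx': 466.2403904831137, 'fy': 466.2403904831137, 'cx': 318.03197950498185, 'cy': 199.7118511998155, 'R': array([[ 0.01605857, -0.99986985, -0.00154895],
       [-0.9931517 , -0.01577134, -0.11576252],
       [ 0.11572303,  0.00339732, -0.99327571]]), 't': array([ -12.55783917,  515.21556028, 1420.39969328])}
```

View pics/side0.png

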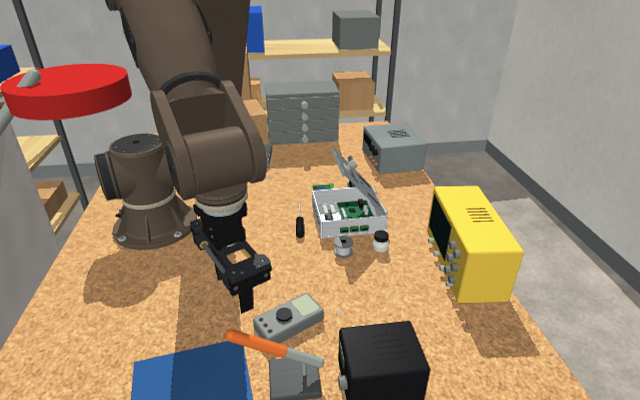

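View pics/top0.png

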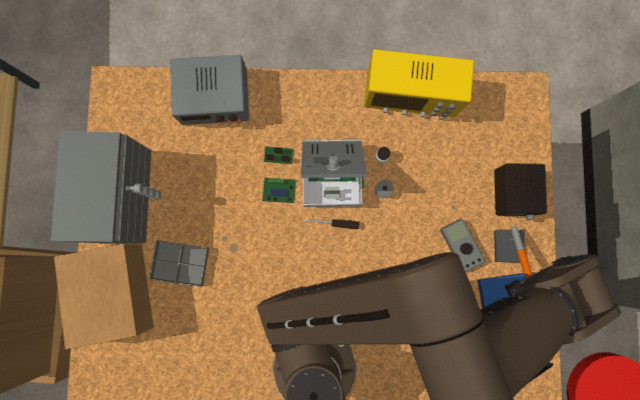

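The side view shows the unit around (350,205) with its cover ajar. In the top view the unit spans about (302–365, 140–207), with the stud near (334,160). I'll zoom in.

Run:
```python
import cv2
a=cv2.imread('pics/top0.png')[125:240,255:405];cv2.imwrite('pics/topz.png',cv2.resize(a,None,fx=5.2,fy=5.2,interpolation=cv2.INTER_CUBIC))
a=cv2.imread('pics/side0.png')[140:260,285:415];cv2.imwrite('pics/sidez.png',cv2.resize(a,None,fx=5,fy=5,interpolation=cv2.INTER_CUBIC))
```

```text
(no output)
```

View pics/topz.png

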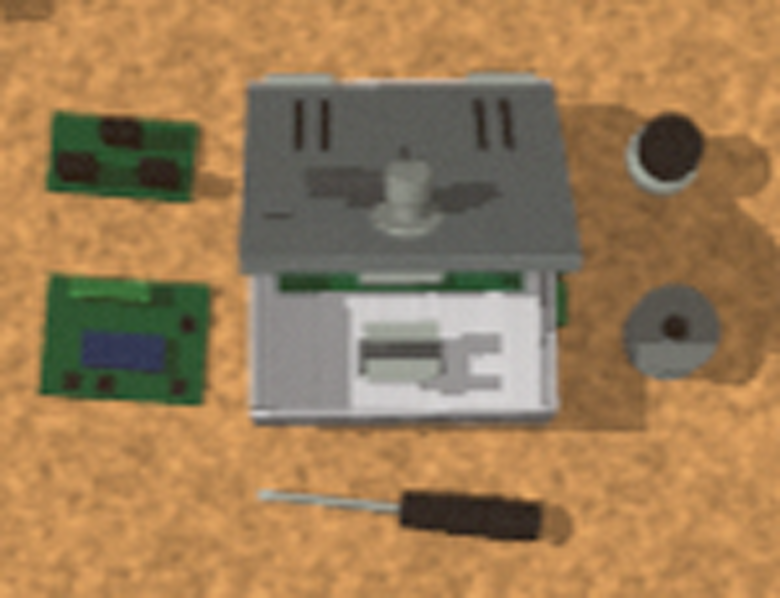

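View pics/sidez.png

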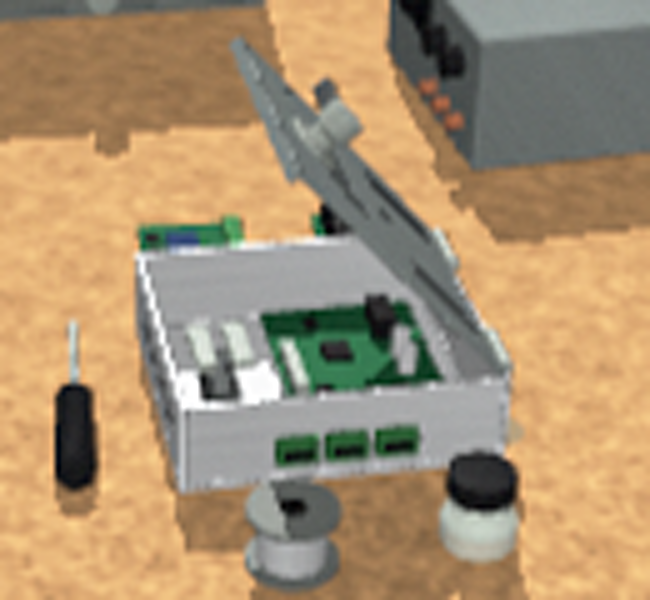

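```bash
cat > h.py <<'E'
from rig import bot
import numpy as np
def ray(n,p):
    c=bot.camera_info(n);R=np.array(c['R']);t=np.array(c['t'])
    d=R.T@np.array([(p[0]-c['cx'])/c['fx'],(p[1]-c['cy'])/c['fy'],1]);return -R.T@t,d
def onz(n,p,z):
    o,d=ray(n,p);return o+d*(z-o[2])/d[2]
def proj(n,X):
    c=bot.camera_info(n);q=np.array(c['R'])@X+np.array(c['t']);return np.array([c['fx']*q[0]/q[2]+c['cx'],c['fy']*q[1]/q[2]+c['cy']])
def tz(u,v):return (255+u/5.2,125+v/5.2)
def sz(u,v):return (285+u/5,140+v/5)
def tri(p,q):
    o1,d1=ray('top',p);o2,d2=ray('side',q)
    A=np.c_[d1,-d2];s=np.linalg.lstsq(A,o2-o1,rcond=None)[0]
    a=o1+s[0]*d1;b=o2+s[1]*d2;return (a+b)/2,np.linalg.norm(a-b)
E
python3 - <<'E'
from h import *
np.set_printoptions(precision=1,suppress=True)
for k,p in dict(fl=(250,411),fr=(556,411),bl=(248,85),br=(550,82)).items(): print(k,onz('top',tz(*p),60))
for k,p in dict(fl=(137,258),fr=(182,408),br=(508,372)).items(): print('side',k,onz('side',sz(*p),60))
print('edge L',tri(tz(243,258),sz(236,42)))
print('edge R',tri(tz(580,258),sz(292,175)))
print('stud',tri(tz(408,172),sz(347,115)))
E
```

```text
fl [497.9  40.9  60. ]
fr [ 500.7 -138.1   60. ]
bl [692.7  45.9  60. ]
br [ 697.3 -133.6   60. ]
side fl [497.4  37.4  60. ]
side fr [ 502.6 -134.2   60. ]
side br [ 700.3 -123.1   60. ]
edge L (array([561.7,  41. , 208.6]), np.float64(2.679554816637314))
edge R (array([ 563.9, -136.4,  211.2]), np.float64(3.0374901105669467))
stud (array([612.6, -45.8, 198.4]), np.float64(0.18490292978476014))
```

Run:
```python
from h import *
from scipy.spatial.transform import Rotation as Ro
q=bot.sense()['tool_rot'];print(Ro.from_quat(np.r_[q[1:],q[0]]).as_matrix().round(3))
```

```text
[[-0.     0.45  -0.893]
 [ 0.001 -0.893 -0.45 ]
 [-1.    -0.001 -0.   ]]
```

arm_command --increments '[{"offset": [0.5,1,0.5],"twist": 0},{"offset": [0.5,1,0.5],"twist": 0},{"offset": [0.5,1,0.5],"twist": 0},{"offset": [0.5,1,0.5],"twist": 0},{"offset": [0.5,1,0.5],"twist": 0}]' --fingers 1 --squeeze 20

```text
t: 0.52
tool_pos: [344.1, -431.8, 277.4]
tool_rot: [-0.163, -0.688, -0.164, 0.688]
contact_force: [0.1, 0.6, 0.3]
finger_gap: 0.708
```

arm_command --increments '[{"offset": [0.6,1,0],"twist": 0.1},{"offset": [0.6,1,0],"twist": 0.1},{"offset": [0.6,1,0],"twist": 0.1},{"offset": [0.6,1,0],"twist": 0.1},{"offset": [0.6,1,0],"twist": 0.1}]'

```text
t: 0.93
tool_pos: [419.2, -306.8, 277.0]
tool_rot: [-0.296, -0.642, -0.296, 0.642]
contact_force: [0.8, -0.4, -0.3]
finger_gap: 0.361
```

arm_command --increments '[{"offset": [0.6,1,0],"twist": 0.1},{"offset": [0.6,1,0],"twist": 0.1},{"offset": [0.6,1,0],"twist": 0.1},{"offset": [0.6,1,0],"twist": 0.1},{"offset": [0.6,1,0],"twist": 0.1}]'

```text
t: 1.35
tool_pos: [494.2, -181.7, 277.0]
tool_rot: [-0.415, -0.572, -0.416, 0.572]
contact_force: [-0.7, -0.0, -0.5]
finger_gap: 0.026
```

arm_command --increments '[{"offset": [0.6,1,0],"twist": 0.1},{"offset": [0.6,1,0],"twist": 0.1},{"offset": [0.6,1,0],"twist": 0.1},{"offset": [0.5,0.5,0],"twist": 0.12},{"offset": [0,0,0],"twist": 0}]'

```text
t: 1.77
tool_pos: [552.7, -93.3, 276.7]
tool_rot: [0.505, 0.495, 0.505, -0.495]
contact_force: [-0.3, -1.3, 0.8]
finger_gap: 0.002
```

arm_command --increments '[{"offset": [0.75,0.2,-0.9],"twist": 0},{"offset": [0.75,0,-0.9],"twist": 0},{"offset": [0,0,-0.6],"twist": 0},{"offset": [0,0,-0.4],"twist": 0},{"offset": [0,0,0],"twist": 0}]'

```text
t: 2.18
tool_pos: [587.5, -90.9, 205.0]
tool_rot: [0.501, 0.497, 0.504, -0.498]
contact_force: [0.3, -0.2, -0.2]
finger_gap: 0.005
```

arm_command --increments '[{"offset": [0,0,-0.4],"twist": 0},{"offset": [-0.28,0,-0.32],"twist": 0},{"offset": [-0.28,0,-0.32],"twist": 0},{"offset": [-0.28,0,-0.32],"twist": 0},{"offset": [-0.28,0,-0.32],"twist": 0}]'

```text
t: 2.6
tool_pos: [560.9, -91.2, 166.0]
tool_rot: [0.504, 0.498, 0.502, -0.497]
contact_force: [2.6, -0.8, 1.1]
finger_gap: 0.004
```

arm_command --increments '[{"offset": [-0.32,0,-0.62],"twist": 0},{"offset": [-0.32,0,-0.62],"twist": 0},{"offset": [-0.2,0,-0.68],"twist": 0},{"offset": [-0.2,0,-0.68],"twist": 0},{"offset": [0,0,0],"twist": 0}]'

```text
t: 3.02
tool_pos: [533.0, -90.7, 98.6]
tool_rot: [0.502, 0.497, 0.503, -0.498]
contact_force: [-0.7, -0.0, -0.7]
finger_gap: 0.006
```

Run:
```python
from h import *
import cv2
print(bot.sense()['contact_force'])
f=bot.grab_frame('side')[:,:,::-1];cv2.imwrite('pics/s1.png',cv2.resize(f[110:260,265:415],None,fx=4,fy=4,interpolation=cv2.INTER_CUBIC))
```

```text
[-0.67203438 -0.00339307 -0.65535539]
```

View pics/s1.png

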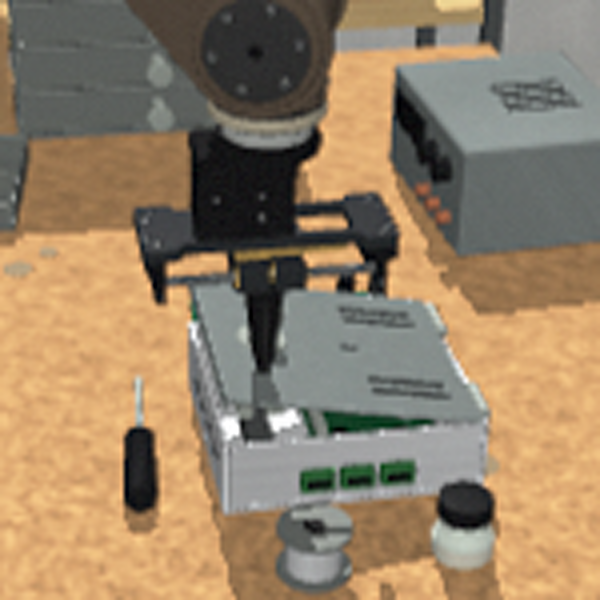

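The cover is nearly shut and the fingertip is on its outer face near (262,370). The stud is behind the finger at about (245,335). I'll keep pushing.

arm_command --increments '[{"offset": [-0.04,0,-0.5],"twist": 0},{"offset": [-0.04,0,-0.5],"twist": 0},{"offset": [-0.04,0,-0.4],"twist": 0},{"offset": [0,0,-0.1],"twist": 0},{"offset": [0,0,0],"twist": 0}]'

```text
t: 3.48
tool_pos: [532.2, -90.8, 63.5]
tool_rot: [0.503, 0.497, 0.502, -0.497]
contact_force: [-0.2, 0.4, 0.7]
finger_gap: 0.002
```

arm_command --increments '[{"offset": [0,0,-0.06],"twist": 0},{"offset": [0,0,-0.06],"twist": 0},{"offset": [0,0,0],"twist": 0}]'

```text
t: 3.73
tool_pos: [532.4, -90.9, 62.9]
tool_rot: [0.504, 0.498, 0.502, -0.497]
contact_force: [-10.4, 0.9, 34.5]
finger_gap: -0.0
```

arm_command --increments '[{"offset": [0,0,0.6],"twist": 0},{"offset": [-0.5,-0.5,1],"twist": 0},{"offset": [-1,-1,1],"twist": 0},{"offset": [-1,-1,1],"twist": 0},{"offset": [-0.5,-1,0],"twist": 0}]'

```text
t: 4.15
tool_pos: [458.2, -177.2, 152.1]
tool_rot: [0.505, 0.497, 0.501, -0.496]
contact_force: [0.2, 0.8, 0.2]
finger_gap: -0.0
```

arm_command --increments '[{"offset": [-1,-1,0],"twist": 0},{"offset": [-0.5,-1,0],"twist": 0},{"offset": [0,0,0],"twist": 0}]'

```text
t: 4.4
tool_pos: [419.8, -229.5, 148.8]
tool_rot: [0.503, 0.498, 0.501, -0.498]
contact_force: [0.4, 0.5, -0.3]
finger_gap: 0.006
```

Run:
```python
from h import *
import cv2
print(bot.sense()['contact_force'])
f=bot.grab_frame('side')[:,:,::-1];cv2.imwrite('pics/s2f.png',f);cv2.imwrite('pics/s2.png',cv2.resize(f[140:260,285:415],None,fx=5,fy=5,interpolation=cv2.INTER_CUBIC))
f=bot.grab_frame('top')[:,:,::-1];cv2.imwrite('pics/t2f.png',f);cv2.imwrite('pics/t2.png',cv2.resize(f[125:240,255:405],None,fx=5.2,fy=5.2,interpolation=cv2.INTER_CUBIC))
```

```text
[ 0.42587808  0.51248718 -0.3458807 ]
```

View pics/s2.png

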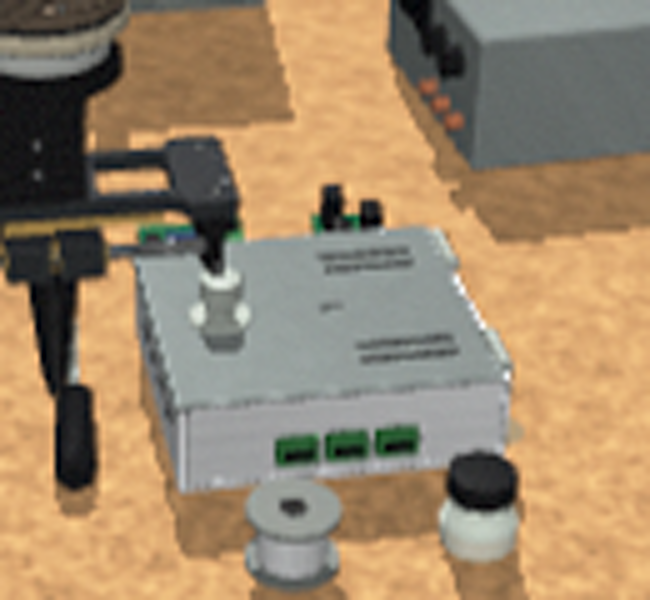

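View pics/t2.png

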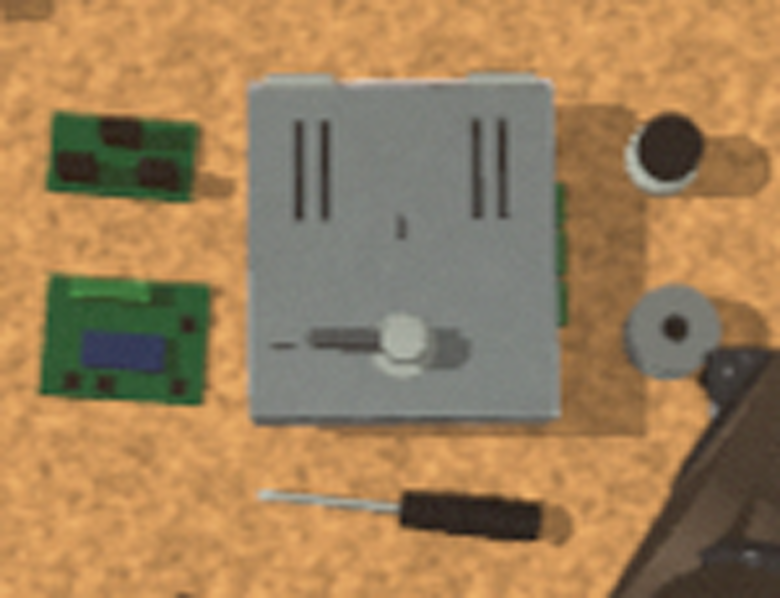

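The cover now lies shut. In the zoomed top view the stud top is at (404,335) and the lever points left, with its tip at (310,338). Next I'll locate both in the world frame.

Run:
```python
from h import *
np.set_printoptions(precision=1,suppress=True)
print(onz('top',tz(404,335),92),onz('top',tz(310,337),83),[onz('top',tz(*p),63) for p in((249,413),(559,413),(249,84),(552,84))])
```

```text
[539.7 -47.8  92. ] [538.9   6.2  83. ] [array([496.4,  41.3,  63. ]), array([ 499.2, -139.6,   63. ]), array([692.6,  45.2,  63. ]), array([ 695.4, -134.5,   63. ])]
```

arm_command --increments '[{"offset": [0.6,0.9,0],"twist": 0},{"offset": [0.6,0.9,0],"twist": 0},{"offset": [0.6,0.9,0],"twist": 0},{"offset": [0.6,0.9,0],"twist": 0},{"offset": [0.6,0.9,0],"twist": 0}]'

```text
t: 4.92
tool_pos: [497.3, -111.4, 148.1]
tool_rot: [0.503, 0.497, 0.503, -0.497]
contact_force: [0.2, -0.8, -1.1]
finger_gap: 0.004
```

arm_command --increments '[{"offset": [0.6,0.9,0],"twist": 0},{"offset": [0.6,0.9,0],"twist": 0},{"offset": [0.6,0.96,0],"twist": 0},{"offset": [0,0,-0.9],"twist": 0},{"offset": [0,0,-0.9],"twist": 0}]'

```text
t: 5.33
tool_pos: [542.7, -42.0, 103.2]
tool_rot: [0.505, 0.497, 0.503, -0.496]
contact_force: [0.3, -1.1, -0.3]
finger_gap: 0.007
```

arm_command --increments '[{"offset": [0,0,-0.2],"twist": 0},{"offset": [0,0,-0.2],"twist": 0},{"offset": [0,0,0],"twist": 0}]'

```text
t: 5.58
tool_pos: [541.2, -44.3, 92.7]
tool_rot: [0.503, 0.497, 0.503, -0.497]
contact_force: [-0.7, -0.1, 0.2]
finger_gap: 0.008
```

Now I'll shift 3 mm in −y and press down 10–13 mm.

arm_command --increments '[{"offset": [0,-0.12,0],"twist": 0},{"offset": [0,0,-0.12],"twist": 0},{"offset": [0,0,-0.12],"twist": 0},{"offset": [0,0,-0.12],"twist": 0},{"offset": [0,0,0],"twist": 0}]'

```text
t: 6.0
tool_pos: [541.6, -48.1, 83.9]
tool_rot: [0.503, 0.498, 0.502, -0.497]
contact_force: [1.2, -1.2, 2.1]
finger_gap: 0.004
```

arm_command --increments '[{"offset": [0,0,-0.06],"twist": 0},{"offset": [0,0,0],"twist": 0}]'

```text
t: 6.17
tool_pos: [541.4, -47.9, 82.3]
tool_rot: [0.503, 0.497, 0.503, -0.497]
contact_force: [1.0, -0.6, 2.9]
finger_gap: 0.003
```

arm_command --increments '[{"offset": [0,0,-0.06],"twist": 0},{"offset": [0,0,-0.04],"twist": 0},{"offset": [0,0,0],"twist": 0}]'

```text
t: 6.42
tool_pos: [541.8, -47.9, 81.7]
tool_rot: [0.504, 0.498, 0.502, -0.497]
contact_force: [-3.8, -0.7, 25.5]
finger_gap: 0.004
```

arm_command --increments '[{"offset": [0,0,0.8],"twist": 0},{"offset": [-0.5,0.9,0],"twist": 0},{"offset": [-0.5,0.9,0],"twist": 0},{"offset": [0,0,0],"twist": 0},{"offset": [0,0,-0.6],"twist": 0}]'

```text
t: 6.83
tool_pos: [516.4, -1.8, 86.3]
tool_rot: [0.504, 0.497, 0.503, -0.496]
contact_force: [1.0, -0.0, -0.3]
finger_gap: 0.005
```

arm_command --increments '[{"offset": [0,0,-0.4],"twist": 0},{"offset": [0,0,-0.15],"twist": 0},{"offset": [0,0,0],"twist": 0}]'

```text
t: 7.08
tool_pos: [515.6, -3.0, 69.8]
tool_rot: [0.502, 0.497, 0.503, -0.498]
contact_force: [0.7, -0.5, 0.1]
finger_gap: 0.006
```

Run:
```python
from h import *
import cv2
f=bot.grab_frame('side')[:,:,::-1];cv2.imwrite('pics/s3.png',cv2.resize(f[140:260,285:415],None,fx=5,fy=5,interpolation=cv2.INTER_CUBIC))
s=bot.sense();p0=s['tool_pos'];print(p0)
C=np.array([540.7,-47.7]);prev=None
for i in range(0,17):
    a=np.radians(min(90,i*6)+0);d=16
    P=C+43*np.array([np.sin(a),np.cos(a)])+d*np.array([-np.cos(a),np.sin(a)])
    if prev is not None:print(i,P.round(1),((P-prev)/25).round(2))
    prev=P
```

```text
[515.94076332  -3.00434803  70.39600022]
1 [529.3  -3.3] [0.18 0.06]
2 [534.   -2.3] [0.19 0.04]
3 [538.8  -1.9] [0.19 0.02]
4 [543.6  -1.9] [ 0.19 -0.  ]
5 [548.3  -2.5] [ 0.19 -0.02]
6 [553.   -3.5] [ 0.19 -0.04]
7 [557.6  -5. ] [ 0.18 -0.06]
8 [561.9  -7. ] [ 0.17 -0.08]
9 [566.1  -9.5] [ 0.17 -0.1 ]
10 [569.9 -12.3] [ 0.15 -0.11]
11 [573.5 -15.6] [ 0.14 -0.13]
12 [576.7 -19.2] [ 0.13 -0.14]
13 [579.4 -23.1] [ 0.11 -0.16]
14 [581.8 -27.3] [ 0.09 -0.17]
15 [583.7 -31.7] [ 0.08 -0.18]
16 [583.7 -31.7] [0. 0.]
```

View pics/s3.png

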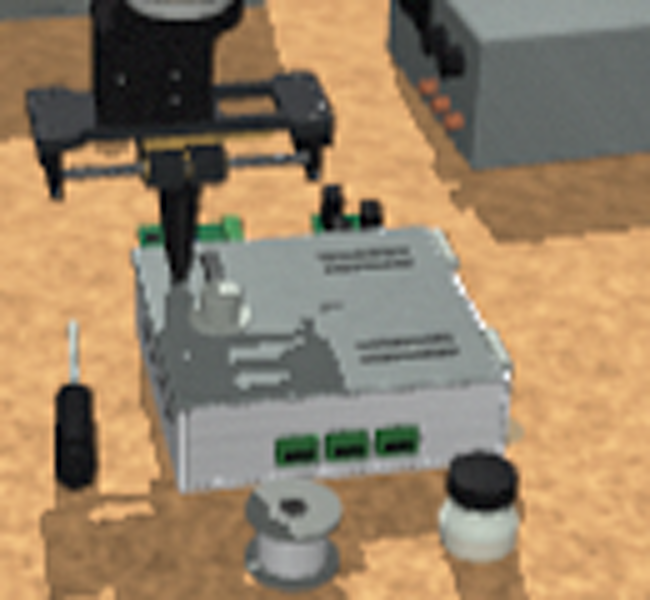

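The stud is in, and the fingertip at (180,280) is in front of the lever at (212,270). Next is the arc.

arm_command --increments '[{"offset": [0.34,0,0],"twist": 0},{"offset": [0.19,0.06,0],"twist": -0.13},{"offset": [0.19,0.04,0],"twist": -0.13},{"offset": [0.19,0.02,0],"twist": -0.13},{"offset": [0.19,0,0],"twist": -0.13}]'

```text
t: 7.55
tool_pos: [544.3, 0.0, 71.5]
tool_rot: [-0.39, -0.59, -0.39, 0.59]
contact_force: [-2.4, -1.0, 1.3]
finger_gap: 0.003
```

arm_command --increments '[{"offset": [0.19,-0.02,0],"twist": -0.13},{"offset": [0.19,-0.04,0],"twist": -0.13},{"offset": [0.18,-0.06,0],"twist": -0.13},{"offset": [0.17,-0.08,0],"twist": -0.13},{"offset": [0.17,-0.1,0],"twist": -0.13}]'

```text
t: 7.97
tool_pos: [566.7, -7.4, 71.5]
tool_rot: [-0.228, -0.669, -0.228, 0.669]
contact_force: [-1.5, -0.0, 1.3]
finger_gap: 0.007
```

arm_command --increments '[{"offset": [0.15,-0.13,0],"twist": -0.13},{"offset": [0.14,-0.14,0],"twist": -0.13},{"offset": [0.13,-0.15,0],"twist": -0.13},{"offset": [0.11,-0.17,0],"twist": -0.13},{"offset": [0.09,-0.18,0],"twist": -0.13}]'

```text
t: 8.38
tool_pos: [582.3, -26.7, 71.5]
tool_rot: [-0.052, -0.705, -0.052, 0.705]
contact_force: [-1.8, 1.7, 1.0]
finger_gap: 0.007
```

arm_command --increments '[{"offset": [0.08,-0.18,0],"twist": -0.13},{"offset": [0,-0.08,0],"twist": 0},{"offset": [0,0,0],"twist": 0}]'

```text
t: 8.63
tool_pos: [584.4, -33.4, 71.4]
tool_rot: [0.019, 0.707, 0.019, -0.706]
contact_force: [1.1, 0.3, 1.4]
finger_gap: 0.007
```

Force is still low, so I'll push on to the hard stop.

arm_command --increments '[{"offset": [0,-0.08,0],"twist": 0},{"offset": [0,-0.06,0],"twist": 0},{"offset": [0,0,0],"twist": 0}]'

```text
t: 8.88
tool_pos: [584.4, -35.7, 71.5]
tool_rot: [0.018, 0.707, 0.019, -0.706]
contact_force: [2.4, 8.2, 2.7]
finger_gap: 0.003
```

arm_command --increments '[{"offset": [0,-0.08,0],"twist": 0},{"offset": [0,0,0],"twist": 0}]'

```text
t: 9.05
tool_pos: [584.4, -36.6, 71.5]
tool_rot: [0.017, 0.708, 0.019, -0.706]
contact_force: [4.1, 17.3, 2.8]
finger_gap: 0.006
```

arm_command --increments '[{"offset": [0,0.3,0],"twist": 0},{"offset": [0,0.3,0.5],"twist": 0},{"offset": [0,0,1],"twist": 0},{"offset": [-0.5,0,1],"twist": 0},{"offset": [-1,-0.5,1],"twist": 0}]'

```text
t: 9.47
tool_pos: [547.0, -35.0, 159.2]
tool_rot: [0.019, 0.707, 0.019, -0.707]
contact_force: [0.9, -0.7, -0.0]
finger_gap: 0.006
```

arm_command --increments '[{"offset": [-1,-1,0],"twist": 0},{"offset": [-1,-1,0],"twist": 0},{"offset": [-1,-1,0],"twist": 0},{"offset": [-1,-1,0],"twist": 0},{"offset": [-1,-1,0],"twist": 0}]'

```text
t: 9.88
tool_pos: [419.8, -161.8, 158.7]
tool_rot: [0.019, 0.707, 0.019, -0.707]
contact_force: [1.7, -1.3, 0.3]
finger_gap: 0.008
```

arm_command --increments '[{"offset": [0,-1,0],"twist": 0},{"offset": [0,-1,0],"twist": 0},{"offset": [0,-1,0],"twist": 0},{"offset": [0,-1,0],"twist": 0},{"offset": [0,0,0],"twist": 0}]'

```text
t: 10.3
tool_pos: [421.4, -264.6, 158.6]
tool_rot: [0.018, 0.707, 0.017, -0.707]
contact_force: [0.0, -0.9, -0.5]
finger_gap: 0.005
```

Run:
```python
from h import *
import cv2
print(bot.sense()['contact_force'])
f=bot.grab_frame('side')[:,:,::-1];cv2.imwrite('pics/s4.png',cv2.resize(f[140:260,285:415],None,fx=5,fy=5,interpolation=cv2.INTER_CUBIC))
f=bot.grab_frame('top')[:,:,::-1];cv2.imwrite('pics/t4.png',cv2.resize(f[125:240,255:405],None,fx=5.2,fy=5.2,interpolation=cv2.INTER_CUBIC))
```

```text
[ 0.00667738 -0.94947051 -0.46689838]
```

View pics/s4.png

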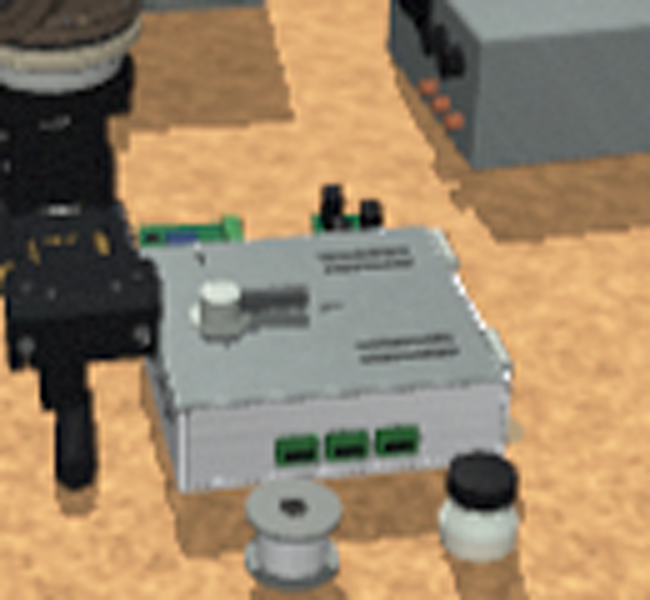

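View pics/t4.png

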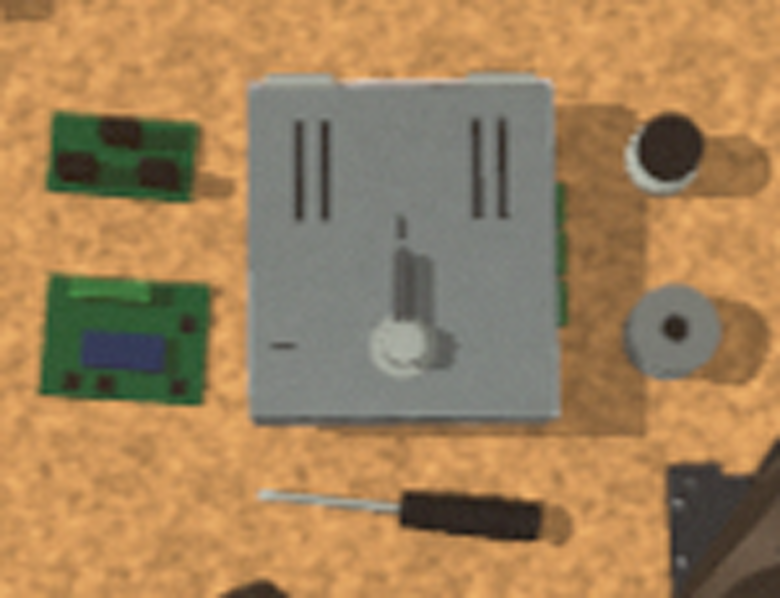

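The top view shows the lever running from (403,335) to (402,250), in line with the lock mark at (402,225) toward the hinge. The cover is flat and the bystanders around the unit haven't moved. The arm is clear, so I'll hand in.

Run:
```python
from rig import bot
print(bot.close_job())
```

```text
the job is handed in; nothing more can be done
None
```

The cover is shut, the stud is pressed in and the lever is turned to the hinge. I handed the job in at about 10.4 s of the 48 s allowed; no verdict is reported.

- **Cover:** I pushed it down with the closed fingertips until it stopped on the rim. The tip read z = 62.9 mm (63 expected) at about 35 N.
- **Stud:** I pressed it to its stop. The tip read z = 81.7 mm (82 expected) at about 25 N.
- **Lever:** I swept it clockwise until it stopped against about 17 N.
- **Last pictures:** The cover lies flat and the lever is in line with the mark on the hinge side. The boards, screwdriver, spool and jar by the unit are where they started, and the arm is well clear of everything. I did not check the multimeter and parts tray again at the end; the arm passed well above the bench on that side.

No check failed or disagreed. I read the joint angles from pictures and contact forces, since they cannot be measured directly.

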